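# Free the altar's tilt-out bin with the spring-bar fork

### The arm

A 6-joint arm with a two-finger parallel gripper is mounted at the origin on the work surface. World frame = base frame: x ahead of the robot, y to its left, z up, the work surface at z = 0. Lengths are in m, angles in rad, forces in N, time in s.
With the tool pointing down it reaches from about 0.4 to 0.825 m from the base axis. Payload 7 kg.
Tool frame: the origin (TCP) lies at the very end of the fingers, on their centre line; the grasp point (between the pads) lies arm.hold_point_z behind it (arm.hold_point_z is the distance from the TCP to the grasp point, in m); z points along the fingers, y is the line along which they close (so a half turn about z gives the same grasp; the last joint's range is limited). The gripper opens to 88 mm and grips with 3 to 60 N. Pads are 19 mm wide; open, the fingers measure 130 mm over their backs; the gripper's body (78 mm by 193 mm) begins 47 mm behind the grasp point.
Start: joints at [1.61, 0.359, 0.012, 0, -1.224, -0.288], TCP at [0.166, 0.654, 0.227] pointing down, gripper open.
Joint ranges: [-3.07, 3.07], [-1.43, 2.12], [-1.02, 1.25], [-3.03, 1.67], [-3.05, -0], [-3.03, 3.03]. Speed limits (rad/s): [2.39, 2.39, 3.01, 3.14, 3.14, 3.14].

### API

Orientations are given as [roll, pitch, yaw] about the fixed x, y, z axes, in that order (R = Rz(yaw) Ry(pitch) Rx(roll)).
In Python, from station import arm, viewer gives the robot as it stands (arm), with the cameras (viewer).
- The arm moves only by the tool hand_motion, called after "Request:" as name(argument=value, ...), one argument or row to a line, values as JSON. Schema: {"type":"object","properties":{"ticks":{"type":"array","items":{"type":"array","items":{"type":"array","items":{"type":"number"},"minItems":5,"maxItems":5},"minItems":1,"maxItems":20},"minItems":1,"maxItems":1},"grip_force":{"type":"number"},"only":{"type":"string"},"quiet":{"type":"boolean"},"lines":{"type":"string"}},"required":["ticks"],"additionalProperties":false}. ticks is a list that holds a single list of rows (three levels of brackets), with 1 to 20 rows, each of 5 numbers: the finger opening in m, then dx, dy, dz in m, then a turn about the tool's z in rad; each row is the pose to reach, as a shift and turn from the pose commanded when the call began, along the tool's axes at that moment; what a row does not reach only later rows make up. A row lasts 1/12 s, in which the tool goes at most 0.0417 m and 0.125 rad, less where a joint would pass 70% of its speed; a pose out of reach is approached as far as the arm can. The fingers move at their own pace and stop on an object; grip_force is the grip in N (left out, the last holds). Time passes only in rows, so rows that do not move let the fingers close. The tool returns the time, the measured TCP pose, the force, the opening and the grip force at its end. only (a regular expression) keeps the lines of the reply that match it, lines (a string "A,B") keeps lines A to B, and quiet returns only ok. Input that does not fit is refused with a message, and nothing moves.
- arm.get_state(): the state, without advancing time (a new reading comes with each control period).
- viewer.grab_frame(name): name is "scene" or "top"; returns the picture (400x640x3 uint8, red, green, blue); there is no depth.
- viewer.camera_params(name): a dict with "fx", "fy", "cx", "cy" (pixels), "D" ([k1, k2, p1, p2, k3] as OpenCV has them; the pictures are not rectified), "T" (4x4, takes a point from camera to world coordinates). Camera axes: x right, y down, z forward; pixel columns grow to the right and rows downward; lengths in m; the calibration is good to about 2 mm. A picture is of the moment at which its call begins. camera_params takes no time and is no camera call.
- arm.job_done(): hands the job in; it is judged then, once.
The state is a dict: "t": time; "q": joint angles; "qd": joint speeds; "joint_efforts": joint torques, N m; "eef_pos": TCP position; "ee_rot": TCP orientation; "force": force on the tool from outside, world axes, zero at the start; "moment": the same for the moment, N m; "width": finger opening in m; "gripper_force": force on a finger pad.
Only numpy, scipy, OpenCV 4.12 (cv2) and the standard library are available. Lean on these libraries where they do the work, as an engineer would, in place of code of your own. Each camera call takes 0.05 s, during which the arm holds its last target. There are 200 camera calls.

### The job

The wider of the two tilt-out bins on the altar is locked by a spring bar through its lug. Pick up the brass fork, straddle that bar with its two prongs, and push the bar's collar sideways, away from the lug, until the bin springs open; press with the fork, never with the fingers. Leave the narrow bin locked, and at the end stand the fork upright on the main altar board again (not on a step), setting it down rather than dropping it.

Things in the scene. Friction and masses are not known exactly. Their poses are not given: they have to be found in the camera images.
- fork: Forked key standing on two brass prongs, wooden handle up, 101 mm tall, 0.13-0.25 kg; beside it a solid-footed wedge key and a round tamper, not needed. Origin: centre of underside, z up. Prongs 28 mm apart along its x, each 11 mm (x) by 22 mm (y), slot open from the tips to z = 34 mm. Handle 24 x 24 mm from z = 45 to 101 mm; pinch it across its y faces at z = 78 mm. Same after a half turn.
- wide_bar: Level steel spring bar, 8 mm thick, over the wide step's lip. Origin on its axis at mid neck, 34 mm above the step's top; moves with it. y along the bar, z up, x to the step's back. Bare neck 41 mm: bin's lug on the -y side, collar (disc of 40 mm diameter, 6 mm thick) from y = 20.5 mm. Collar pushed to +y 10 mm frees the lug; stop at 20 mm. Spring 3 N to start, 7 N at the stop; returns.
- wide_bin (a joint): Tilt of the white plastic bin under the lip of the wide step (220 mm wide, 133 deep, 110 high), rad: 0 shut, 0.5 fully open. Hinged at its foot. Its steel lug, 8 mm thick, rises to 12 mm above the bar's axis. Once freed, a spring tips it towards the robot, the lug swinging out 70 mm, and keeps it open. Posts, 11 mm higher than the bar's axis, at y = -37 and +64 mm on the bar.
- narrow_bin (a joint): Tilt of a like bin, with a like bar, under the narrow step (130 mm wide), rad: 0 shut, 0.5 fully open. It stays shut.

How it is judged:
On the way:
1. The fork, its prongs on either side of the wide step's bar, has pushed the bar at least 6 mm out of its rest (distance of wide_bar from where it was at the start of the episode above 0.006 m and contact force between fork and wide_bar above 0.5 N and x of fork in the frame of wide_bar between -0.016 and 0.016 m and z of fork in the frame of wide_bar below 0 m), for 0.05 s.
At the end, for the whole second after the job is handed in: The wide bin is tilted open by more than 0.35 rad, the narrow bin is shut (under 0.1 rad), and the fork stands upright (within about 10 degrees) and at rest on the altar board, its underside within 8 mm of the board's height (value of joint wide_bin above 0.35 rad and value of joint narrow_bin below 0.1 rad and height (world z) of fork between -0.008 and 0.008 m and angle between fork's own z axis and vertical below 0.17 rad and linear speed of fork below 0.02 m/s); the robot touches nothing.
It fails at once if the fingers or the arm press on the wide bin's spring bar (contact force between any of the fingers, the arm and wide_bar above 1 N).
It fails at once if the narrow bin is opened (value of joint narrow_bin above 0.15 rad).
It fails at once if the fork is let go more than 20 mm above the board (height (world z) of fork above 0.02 m and contact force between the fingers and fork below 0.05 N).
It also fails if it takes over 48 s, if anything falls off the work surface, if the arm or the gripper's body presses on something with over 40 N, if the wrist force passes 120 N, or if a joint passes its speed limit or range.

## Working session

There is one attempt and no reset: what is moved stays moved. The work goes in short steps, Python scripts to look and compute and a tool call to move; the robot and the scene stay as the last step left them, time stands still between calls to the robot, and variables do not carry over. Pictures are saved under pics/ and viewed, at most 10 in all, crops included, and the job is handed in when it is done.

```bash
ls; mkdir -p pics
```

Run:
```python
from station import arm, viewer
import cv2,numpy as np
print(arm.hold_point_z, arm.get_state())
for n in("scene","top"):
    f=viewer.grab_frame(n); cv2.imwrite(f"pics/{n}0.png",f[:,:,::-1])
    p=viewer.camera_params(n); print(n,p)
```

```text
pics
station.py
0.0188 {'t': 0.0, 'q': array([ 1.61012469e+00,  3.59379561e-01,  1.10789912e-02, -3.70054411e-04,
       -1.22409491e+00, -2.88106167e-01]), 'qd': array([ 0.00067253, -0.00116934, -0.00197268, -0.00037978, -0.00148142,
       -0.00100967]), 'joint_efforts': array([-1.03747429e-04, -5.82715166e+01,  2.93062019e+01,  6.99736163e+00,
        6.87495005e-03, -1.51219219e-04]), 'eef_pos': array([0.16609261, 0.65374875, 0.2256326 ]), 'ee_rot': array([ 3.13996056e+00, -1.20887171e-04, -2.48903731e-01]), 'force': array([ 0.24365551, -0.72032162, -0.51951123]), 'moment': array([ 0.02479658,  0.00306196, -0.00685121]), 'gripper_force': 0.0, 'width': 0.08751263402149763}
scene {'fx': 409.64389791274675, 'fy': 409.64389791274675, 'cx': 318.7966168781817, 'cy': 192.40854522795703, 'D': array([-0.01367032,  0.        ,  0.        ,  0.        ,  0.        ]), 'T': array([[ 0.06957229,  0.57834374, -0.81282115,  1.06045914],
       [ 0.99744787, -0.02722379,  0.06600471, -0.03707054],
       [ 0.01604534, -0.81533882, -0.57876175,  0.47374533],
       [ 0.        ,  0.        ,  0.        ,  1.        ]])}
top {'fx': 458.54426182719527, 'fy': 458.54426182719527, 'cx': 319.6035849472637, 'cy': 193.65695858426187, 'D': array([-0.07937698,  0.        ,  0.        ,  0.        ,  0.        ]), 'T': array([[-9.98637579e-02, -9.70006386e-01,  2.21618683e-01,
         3.91349196e-01],
       [-9.95001052e-01,  9.74377205e-02, -2.18814270e-02,
         1.13102099e-02],
       [-3.68895376e-04, -2.22695984e-01, -9.74887872e-01,
         7.87232338e-01],
       [ 0.00000000e+00,  0.00000000e+00,  0.00000000e+00,
         1.00000000e+00]])}
```

View pics/scene0.png

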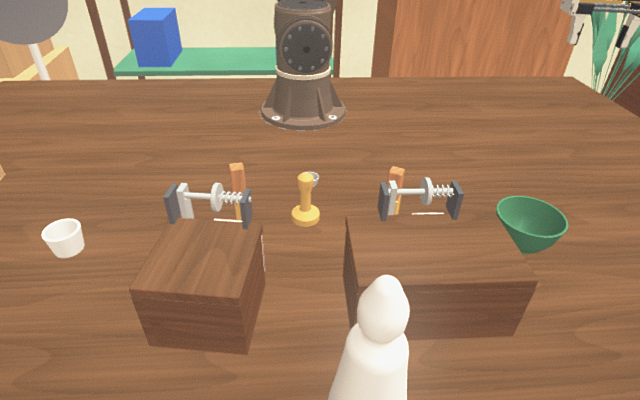

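View pics/top0.png

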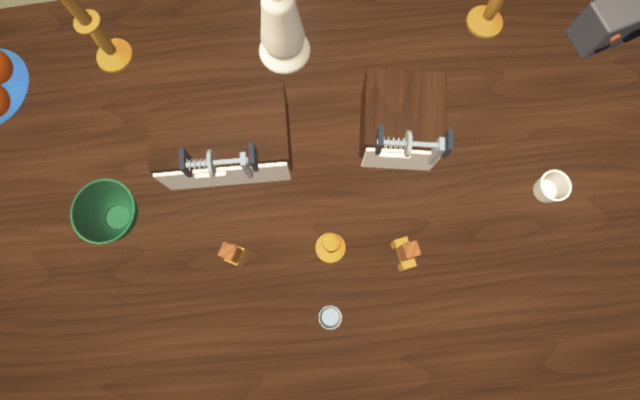

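The top view shows the wide step at left, with its bar from about (185,162) to (252,155). The forked key is at (406,252), with a prong each side of the handle, and the wedge key is at (232,254). In the scene view the wide bar is at (385-460,190) and the fork at (238,185), partly hidden behind the narrow bar. I'll zoom in.

Run:
```python
import cv2,numpy as np
t=cv2.imread("pics/top0.png");s=cv2.imread("pics/scene0.png")
c=lambda im,x,y,w,h,k:cv2.resize(im[y:y+h,x:x+w],None,fx=k,fy=k,interpolation=cv2.INTER_CUBIC)
A=np.vstack([c(t,145,135,160,60,5),c(s,370,160,100,65,5)[:, :].copy() if 0 else np.hstack([c(s,370,165,100,60,5),c(t,380,226,60,60,5)])])
cv2.imwrite("pics/z1.png",A)
cv2.imwrite("pics/z2.png",c(s,150,150,130,90,6))
print(A.shape)
```

```text
(600, 800, 3)
```

View pics/z1.png

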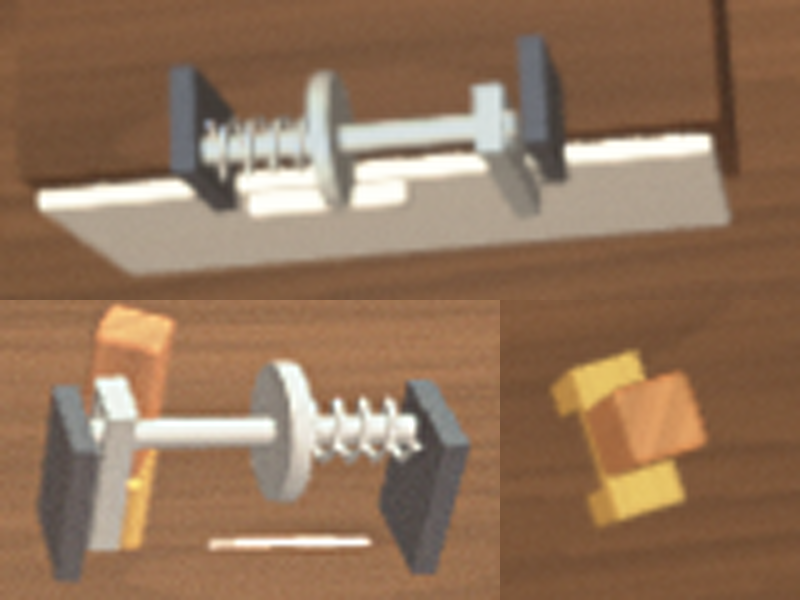

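View pics/z2.png

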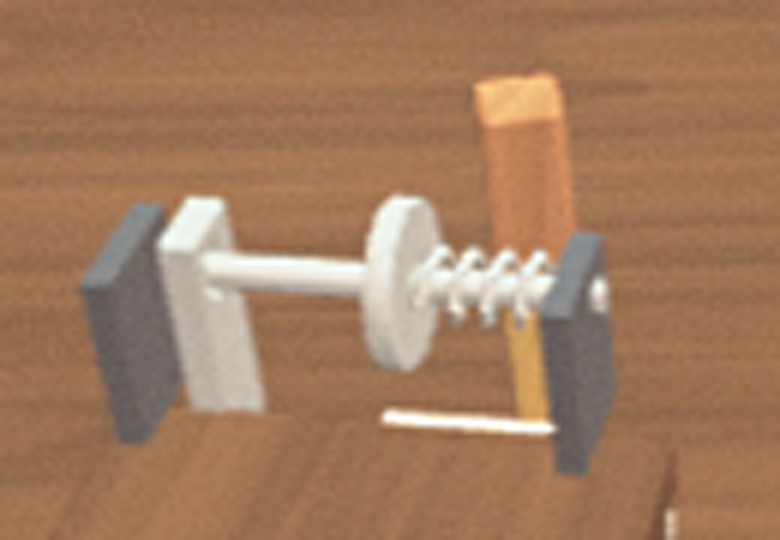

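The zooms give the features I need:
- **Wide bar, top view:** neck–collar junction about (213.5,162.3), neck at the lug about (239.7,160.8).
- **Wide bar, scene view:** junction about (425.5,191), lug end about (396.6,191).
- **Fork handle top:** centre about (413,249.5) in the top view and (236.4,166.6) in the scene view.

Next I triangulate these.

Create h.py:
```python
from station import arm, viewer
import cv2,numpy as np
P={n:viewer.camera_params(n) for n in("scene","top")}
def ray(n,u,v):
    p=P[n];K=np.array([[p["fx"],0,p["cx"]],[0,p["fy"],p["cy"]],[0,0,1]])
    a=cv2.undistortPoints(np.array([[[u,v]]],float),K,p["D"])[0,0]
    return p["T"][:3,3],p["T"][:3,:3]@np.r_[a,1]
def onz(n,u,v,z):
    o,d=ray(n,u,v);return o+d*(z-o[2])/d[2]
def tri(pt,ps):
    A=[];b=[]
    for n,q in(("top",pt),("scene",ps)):
        o,d=ray(n,*q);d=d/np.linalg.norm(d);M=np.eye(3)-np.outer(d,d);A.append(M);b.append(M@o)
    A=np.vstack(A);b=np.hstack(b);x=np.linalg.lstsq(A,b,rcond=None)[0]
    return x,np.linalg.norm(A@x-b)
```

Run:
```python
from h import *
np.set_printoptions(precision=4,suppress=True)
T=lambda x,y:((x+.5)/5-.5+145,(y+.5)/5-.5+135)
S=lambda x,y:((x+.5)/5-.5+370,(y+.5)/5-.5+165)
F=lambda x,y:((x+.5)/5-.5+380,(y+.5)/5-.5+226)
Z=lambda x,y:((x+.5)/6-.5+150,(y+.5)/6-.5+150)
J,e=tri(T(343,137),S(277,130));print("junction",J,e)
for p in((343,137),(474,129),(205,150)):print("top",onz("top",*T(*p),J[2]))
for p in((277,130),(133,131),(415,131)):print("sc",onz("scene",*S(*p),J[2]))
print("lugtop",onz("top",*T(488,117),J[2]+.012),onz("scene",*S(114,98),J[2]+.012))
print("fork",tri(F(166,117),Z(519,100)))
c=[onz("top",*F(*p),.101) for p in((127,88),(188,72),(207,137),(144,162))];print(np.array(c))
for a,b in((1,2),(0,3),(0,1),(3,2)):
    d=c[b]-c[a];print(np.degrees(np.arctan2(d[1],d[0])),np.linalg.norm(d))
c=[onz("scene",*Z(*p),.101) for p in((475,85),(553,73),(564,116),(482,127))];print(np.array(c),np.mean(c,0))
# shoulder z=.045: far-left/right corners
c=[onz("top",*F(*p),.045) for p in((78,87),(138,50),(185,197),(110,219))];print(np.array(c))
```

```text
junction [0.6009 0.1489 0.1445] 0.0018778900331252316
top [0.6005 0.1475 0.1445]
top [0.599  0.1089 0.1445]
top [0.6007 0.1885 0.1445]
sc [0.6007 0.1503 0.1445]
sc [0.5992 0.1094 0.1445]
sc [0.603  0.1895 0.1445]
lugtop [0.5983 0.1028 0.1565] [0.6001 0.1023 0.1565]
fork (array([ 0.4487, -0.1335,  0.0988]), np.float64(0.002378745865196359))
[[ 0.4585 -0.1242  0.101 ]
 [ 0.4614 -0.1433  0.101 ]
 [ 0.4414 -0.1462  0.101 ]
 [ 0.436  -0.1262  0.101 ]]
-171.73611265091185 0.020186989557082077
-174.8496530745749 0.022603270779866184
-81.40313185745865 0.01927637555224639
-74.79833956268332 0.02065497926857785
[[ 0.444  -0.1446  0.101 ]
 [ 0.4383 -0.1227  0.101 ]
 [ 0.462  -0.1177  0.101 ]
 [ 0.4669 -0.1402  0.101 ]] [ 0.4528 -0.1313  0.101 ]
[[ 0.4659 -0.1194  0.045 ]
 [ 0.4759 -0.1406  0.045 ]
 [ 0.4271 -0.1491  0.045 ]
 [ 0.4227 -0.124   0.045 ]]
```

Add to h.py:
```python
from scipy.spatial.transform import Rotation as R
def to(x,y,z,yaw,p=None,w=None):
    s=arm.get_state();p=s["eef_pos"];w=s["ee_rot"][2]
    M=R.from_euler("xyz",[np.pi,0,w]).as_matrix()
    print(np.round(M.T@(np.array([x,y,z])-p),4),"turn",round(-((yaw-w+np.pi/2)%np.pi-np.pi/2),3))
```

```bash
python3 -c "
from h import *
to(.40,.28,.226,.17);to(.45,-.133,.2,.17);to(.45,-.133,.059,.17)"
```

```text
[ 3.187e-01  3.046e-01 -3.000e-04] turn -0.419
[0.4689 0.6926 0.0257] turn -0.419
[0.4689 0.6926 0.1667] turn -0.419
```

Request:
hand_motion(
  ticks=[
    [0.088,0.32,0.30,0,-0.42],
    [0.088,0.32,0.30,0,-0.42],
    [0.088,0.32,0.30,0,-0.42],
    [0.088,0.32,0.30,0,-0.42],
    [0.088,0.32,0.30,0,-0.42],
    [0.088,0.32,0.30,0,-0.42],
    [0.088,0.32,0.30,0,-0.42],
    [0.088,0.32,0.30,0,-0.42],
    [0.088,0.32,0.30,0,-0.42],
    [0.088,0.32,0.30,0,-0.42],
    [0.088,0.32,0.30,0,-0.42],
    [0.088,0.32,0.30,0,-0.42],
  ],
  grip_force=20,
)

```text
refused: ticks: the value is too long (schema: maxItems 1). Nothing was moved.
```

Refused on format, not on reach. It needs a list holding one list of rows, three levels of brackets.

Request:
hand_motion(
  ticks=[
    [[0.088,0.32,0.30,0,-0.42],[0.088,0.32,0.30,0,-0.42],[0.088,0.32,0.30,0,-0.42],[0.088,0.32,0.30,0,-0.42],[0.088,0.32,0.30,0,-0.42],[0.088,0.32,0.30,0,-0.42],[0.088,0.32,0.30,0,-0.42],[0.088,0.32,0.30,0,-0.42],[0.088,0.32,0.30,0,-0.42],[0.088,0.32,0.30,0,-0.42],[0.088,0.32,0.30,0,-0.42],[0.088,0.32,0.30,0,-0.42]],
  ],
  grip_force=20,
)

```text
t: 1.1
eef_pos: [0.4037, 0.2811, 0.2265]
ee_rot: [3.141, 0.0, 0.168]
force: [-0.1, -0.3, -0.8]
width: 0.0877
gripper_force: 0.0
```

```bash
python3 -c "
from h import *
to(.45,-.133,.2,.17)"
```

```text
[-0.0234  0.416   0.0265] turn -0.002
```

Request:
hand_motion(
  ticks=[
    [[0.07,-0.023,0.416,0.0265,0],[0.07,-0.023,0.416,0.0265,0],[0.07,-0.023,0.416,0.0265,0],[0.07,-0.023,0.416,0.0265,0],[0.07,-0.023,0.416,0.0265,0],[0.07,-0.023,0.416,0.0265,0],[0.07,-0.023,0.416,0.0265,0],[0.07,-0.023,0.416,0.0265,0],[0.07,-0.023,0.416,0.0265,0],[0.07,-0.023,0.416,0.0265,0],[0.07,-0.023,0.416,0.0265,0],[0.07,-0.023,0.416,0.0265,0]],
  ],
  grip_force=20,
)

```text
t: 2.1
eef_pos: [0.4501, -0.1313, 0.1993]
ee_rot: [-3.141, 0.002, 0.166]
force: [-0.9, 0.8, 0.1]
width: 0.0702
gripper_force: 0.0
```

```bash
python3 -c "
from h import *
to(.45,-.133,.059,.17)"
```

```text
[-0.0004  0.0016  0.1403] turn -0.004
```

Request:
hand_motion(
  ticks=[
    [[0.07,0,0.0016,0.04,0],[0.07,0,0.0016,0.08,0],[0.07,0,0.0016,0.12,0],[0.07,0,0.0016,0.14,0],[0.07,0,0.0016,0.14,0],[0.01,0,0.0016,0.14,0],[0.01,0,0.0016,0.14,0],[0.01,0,0.0016,0.14,0],[0.01,0,0.0016,0.14,0],[0.01,0,0.0016,0.14,0],[0.01,0,0.0016,0.14,0]],
  ],
  grip_force=45,
)

```text
t: 3.02
eef_pos: [0.4515, -0.1307, 0.061]
ee_rot: [3.142, -0.002, 0.171]
force: [0.8, 1.1, 0.6]
width: 0.0355
gripper_force: 0.0
```

Run:
```python
from h import *
t=viewer.grab_frame("top")[:,:,::-1];s=viewer.grab_frame("scene")[:,:,::-1]
c=lambda im,x,y,w,h,k:cv2.resize(im[y:y+h,x:x+w],None,fx=k,fy=k,interpolation=cv2.INTER_CUBIC)
cv2.imwrite("pics/g1.png",np.hstack([c(t,350,200,110,110,3.5),c(s,180,120,110,110,3.5)]))
```

```text
(no output)
```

View pics/g1.png

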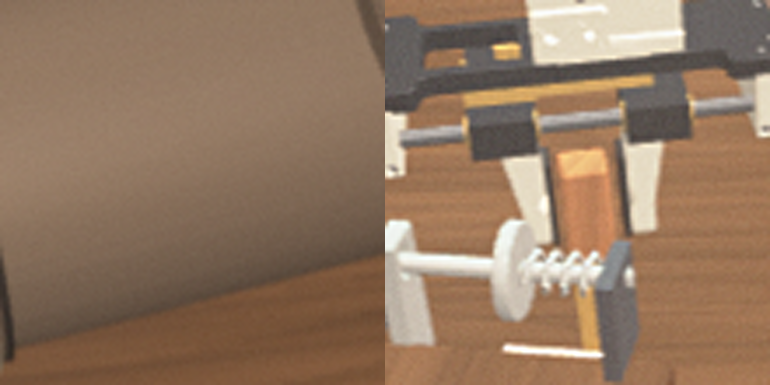

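The top view is covered by the arm. The scene view shows the handle between the pads near (237,165), aligned but not yet gripped (opening 35 mm). I'll finish closing and then lift.

Request:
hand_motion(
  ticks=[
    [[0.01,0,0,0,0],[0.01,0,0,0,0],[0.01,0,0,0,0],[0.01,0,0,0,0],[0.01,0,0,0,0],[0.01,0,0,0,0]],
  ],
  grip_force=45,
)

```text
t: 3.62
eef_pos: [0.4512, -0.1308, 0.0604]
ee_rot: [3.141, -0.0, 0.171]
force: [-0.7, 0.3, 5.0]
width: 0.0237
gripper_force: 45.0
```

```bash
python3 -c "
from h import *
to(.45,-.133,.059,.17)"
```

```text
[-0.0015  0.0019  0.0014] turn 0.001
```

Request:
hand_motion(
  ticks=[
    [[0.01,0,0,-0.04,0],[0.01,0,0,-0.08,0],[0.01,0,0,-0.12,0],[0.01,0,0,-0.16,0],[0.01,0,0,-0.195,0],[0.01,0,0,-0.195,0],[0.01,0,0,-0.195,0]],
  ],
  grip_force=45,
)

```text
t: 4.2
eef_pos: [0.4518, -0.1306, 0.2567]
ee_rot: [-3.142, -0.004, 0.171]
force: [-0.4, 0.5, -3.4]
width: 0.0241
gripper_force: 45.0
```

```bash
python3 -c "
from h import *
to(.60,.1285,.255,-.035)"
```

```text
[ 0.1902 -0.2301  0.0017] turn 0.206
```

Request:
hand_motion(
  ticks=[
    [[0.01,0.19,-0.23,0,0.206],[0.01,0.19,-0.23,0,0.206],[0.01,0.19,-0.23,0,0.206],[0.01,0.19,-0.23,0,0.206],[0.01,0.19,-0.23,0,0.206],[0.01,0.19,-0.23,0,0.206],[0.01,0.19,-0.23,0,0.206],[0.01,0.19,-0.23,0,0.206],[0.01,0.19,-0.23,0,0.206],[0.01,0.19,-0.23,0,0.206]],
  ],
  grip_force=45,
)

```text
t: 5.03
eef_pos: [0.5982, 0.1286, 0.2522]
ee_rot: [3.14, 0.004, -0.034]
force: [-0.2, -0.2, -1.6]
width: 0.0236
gripper_force: 45.0
```

Run:
```python
from h import *
to(.60,.1285,.255,-.035)
s=viewer.grab_frame("scene")[:,:,::-1]
cv2.imwrite("pics/a1.png",cv2.resize(s[75:225,330:530],None,fx=4,fy=4,interpolation=cv2.INTER_CUBIC))
```

```text
[ 0.0018  0.     -0.0028] turn 0.001
```

View pics/a1.png

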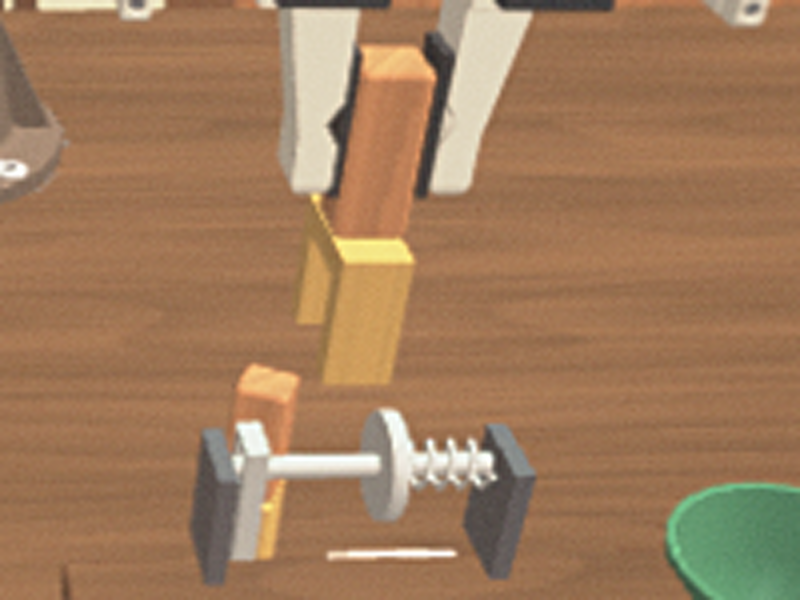

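The scene view shows the fork held upright above the neck, with its near prong tip edge at crop (322-390,383) and the neck at (270-380,465). I'll check the fork's offset in the grip.

Run:
```python
from h import *
C=lambda x,y:((x+.5)/4-.5+330,(y+.5)/4-.5+75)
z=.1918
for p in((322,382),(390,384)):print("outer tip",onz("scene",*C(*p),z)-[.5982,.1286,0])
print("front tip left",onz("scene",*C(296,323),z)-[.5982,.1286,0])
for p in((359,78),(436,80)):print("handle top near edge",onz("scene",*C(*p),z+.101)-[.5982,.1286,0])
for p in((343,263),(413,263)):print("shoulder near edge",onz("scene",*C(*p),z+.045)-[.5982,.1286,0])
for p in((270,466),(380,464)):print("neck",onz("scene",*C(*p),.1445))
```

```text
outer tip [ 0.02203251 -0.01161769  0.1918    ]
outer tip [0.02420176 0.01030164 0.1918    ]
front tip left [-0.01585517 -0.01102742  0.1918    ]
handle top near edge [ 0.01586736 -0.01387497  0.2928    ]
handle top near edge [0.01795326 0.0084994  0.2928    ]
shoulder near edge [ 0.02490706 -0.01240649  0.2368    ]
shoulder near edge [0.02572876 0.0093465  0.2368    ]
neck [0.60012811 0.11051377 0.1445    ]
neck [0.60074483 0.14975651 0.1445    ]
```

Request:
hand_motion(
  ticks=[
    [[0.01,-0.001,-0.0005,0.02,0],[0.01,-0.001,-0.0005,0.035,0],[0.01,-0.001,-0.0005,0.04,0],[0.01,-0.001,-0.0005,0.045,0],[0.01,-0.001,-0.0005,0.05,0],[0.01,-0.001,-0.0005,0.055,0],[0.01,-0.001,-0.0005,0.055,0],[0.01,-0.001,-0.0005,0.055,0]],
  ],
  grip_force=45,
)

```text
t: 5.75
eef_pos: [0.5981, 0.1286, 0.2003]
ee_rot: [-3.142, -0.0, -0.035]
force: [-0.9, -0.2, -1.9]
width: 0.0237
gripper_force: 45.0
```

Run:
```python
from h import *
to(.5972,.129,.185,-.035)
s=viewer.grab_frame("scene")[:,:,::-1]
cv2.imwrite("pics/a2.png",cv2.resize(s[100:220,350:490],None,fx=5,fy=5,interpolation=cv2.INTER_CUBIC))
```

```text
[-0.0009 -0.0003  0.0153] turn 0.0
```

View pics/a2.png

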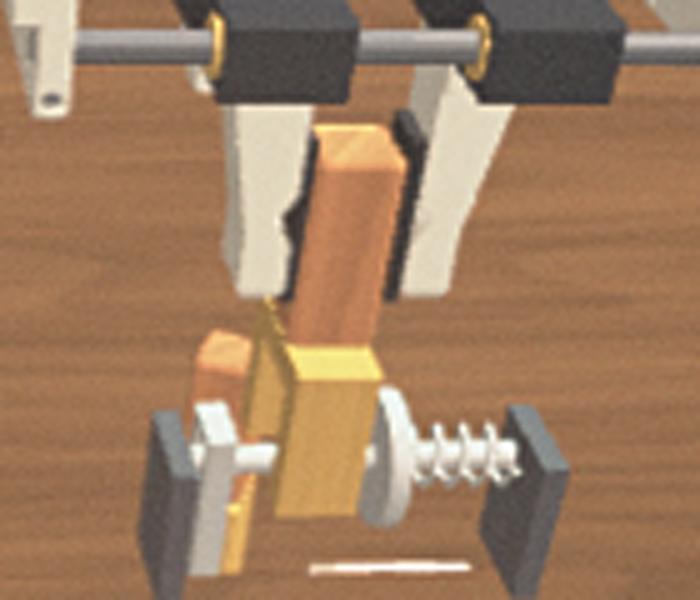

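The fork straddles the bar: the near prong at (275-365,510) hides the neck, the far prong sits behind it, and no force reads. I'll lower another 15 mm, then push +y (tool -y).

Request:
hand_motion(
  ticks=[
    [[0.01,0,0,0.008,0],[0.01,0,0,0.015,0],[0.01,0,0,0.015,0],[0.01,0,-0.005,0.015,0],[0.01,0,-0.009,0.015,0],[0.01,0,-0.012,0.015,0],[0.01,0,-0.015,0.015,0],[0.01,0,-0.018,0.015,0],[0.01,0,-0.021,0.015,0],[0.01,0,-0.024,0.015,0],[0.01,0,-0.024,0.015,0],[0.01,0,-0.024,0.015,0],[0.01,0,-0.024,0.015,0]],
  ],
  grip_force=45,
)

```text
t: 6.88
eef_pos: [0.5986, 0.152, 0.185]
ee_rot: [3.14, 0.001, -0.035]
force: [0.8, -5.9, -2.7]
width: 0.0237
gripper_force: 45.0
```

Run:
```python
from h import *
s=viewer.grab_frame("scene")[:,:,::-1]
cv2.imwrite("pics/a3.png",cv2.resize(s[100:260,330:530],None,fx=4,fy=4,interpolation=cv2.INTER_CUBIC)[:600])
```

```text
(no output)
```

View pics/a3.png

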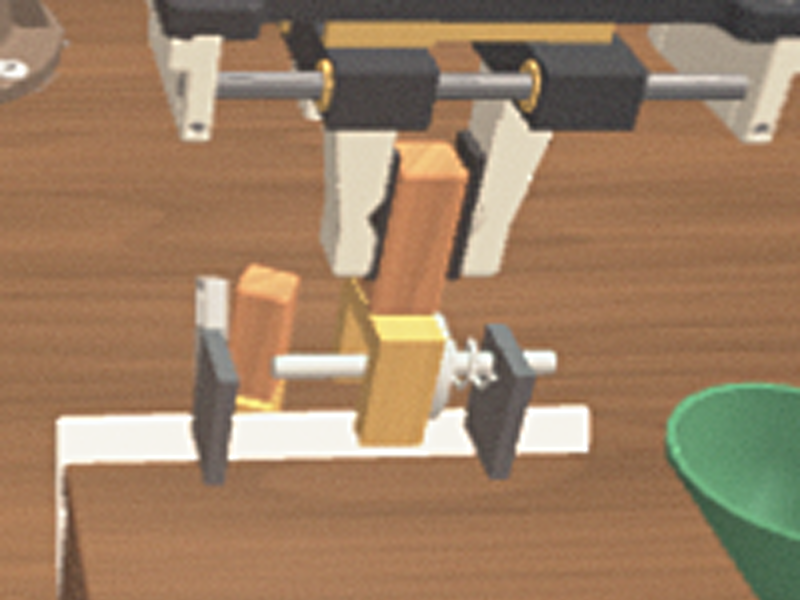

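The bin has sprung open: its rim shows at (60-590,435) and the lug has swung clear at (212,300). The push force is about 6 N. Next I back off and lift.

Request:
hand_motion(
  ticks=[
    [[0.01,0,0.006,0,0],[0.01,0,0.012,0,0],[0.01,0,0.018,0,0],[0.01,0,0.022,0,0],[0.01,0,0.022,0,0],[0.01,0,0.022,-0.02,0],[0.01,0,0.022,-0.045,0],[0.01,0,0.022,-0.07,0],[0.01,0,0.022,-0.07,0],[0.01,0,0.022,-0.07,0]],
  ],
  grip_force=45,
)

```text
t: 7.77
eef_pos: [0.5991, 0.1317, 0.2571]
ee_rot: [-3.139, -0.004, -0.035]
force: [-0.3, 1.1, -1.8]
width: 0.0238
gripper_force: 45.0
```

```bash
python3 -c "
from h import *
to(.4515,-.13,.255,.17);to(.4515,-.13,.0615,.17)"
```

```text
[-0.1384  0.2666  0.0021] turn -0.205
[-0.1384  0.2666  0.1956] turn -0.205
```

Request:
hand_motion(
  ticks=[
    [[0.01,-0.138,0.267,0,-0.205],[0.01,-0.138,0.267,0,-0.205],[0.01,-0.138,0.267,0,-0.205],[0.01,-0.138,0.267,0,-0.205],[0.01,-0.138,0.267,0,-0.205],[0.01,-0.138,0.267,0,-0.205],[0.01,-0.138,0.267,0,-0.205],[0.01,-0.138,0.267,0,-0.205],[0.01,-0.138,0.267,0,-0.205],[0.01,-0.138,0.267,0.04,-0.205],[0.01,-0.138,0.267,0.08,-0.205],[0.01,-0.138,0.267,0.12,-0.205],[0.01,-0.138,0.267,0.16,-0.205],[0.01,-0.138,0.267,0.18,-0.205],[0.01,-0.138,0.267,0.185,-0.205],[0.01,-0.138,0.267,0.188,-0.205],[0.01,-0.138,0.267,0.188,-0.205],[0.01,-0.138,0.267,0.188,-0.205]],
  ],
  grip_force=45,
)

```text
t: 9.27
eef_pos: [0.4523, -0.131, 0.0684]
ee_rot: [3.141, -0.002, 0.171]
force: [-0.0, -0.6, -1.1]
width: 0.0237
gripper_force: 45.0
```

```bash
python3 -c "
from h import *
s=arm.get_state();print(s['eef_pos'],s['force'])
cv2.imwrite('pics/p1.png',cv2.resize(viewer.grab_frame('scene')[110:260,180:340,::-1],None,fx=4,fy=4,interpolation=cv2.INTER_CUBIC))"
```

```text
[ 0.45227801 -0.13096949  0.06836229] [-0.00587696 -0.61045758 -1.14442241]
```

View pics/p1.png

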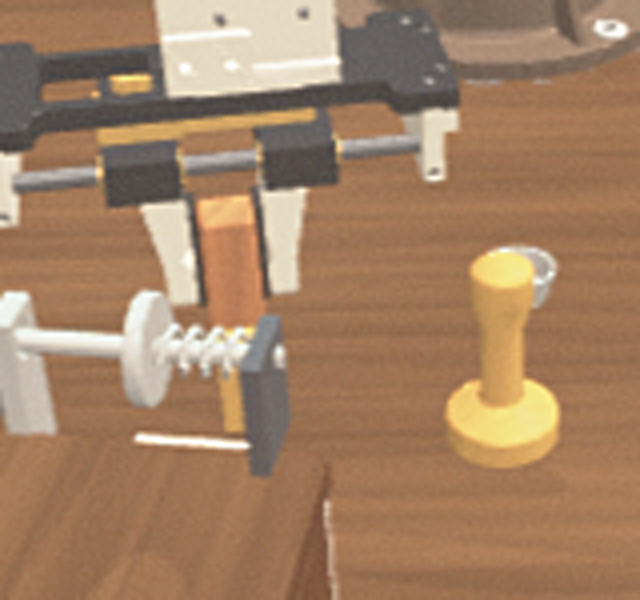

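The fork is upright at its old place, about 8 mm above the board, with its handle at crop (228,250). The narrow bin is still shut. I'll lower slowly until the board is felt.

Request:
hand_motion(
  ticks=[
    [[0.01,0,0,0.003,0],[0.01,0,0,0.005,0],[0.01,0,0,0.006,0],[0.01,0,0,0.007,0],[0.01,0,0,0.008,0],[0.01,0,0,0.008,0],[0.01,0,0,0.008,0]],
  ],
  grip_force=45,
)

```text
t: 9.9
eef_pos: [0.4511, -0.1314, 0.0603]
ee_rot: [3.141, -0.001, 0.171]
force: [-4.9, 2.1, 14.4]
width: 0.0238
gripper_force: 45.0
```

Request:
hand_motion(
  ticks=[
    [[0.01,0,0,-0.0004,0],[0.01,0,0,-0.0004,0],[0.04,0,0,-0.0004,0],[0.06,0,0,-0.0004,0],[0.07,0,0,-0.0004,0],[0.07,0,0,-0.0004,0],[0.07,0,0,-0.0004,0],[0.07,0,0,-0.0004,0],[0.07,0,0,-0.0004,0],[0.07,0,0,-0.0004,0]],
  ],
  grip_force=45,
)

```text
t: 10.73
eef_pos: [0.4509, -0.1313, 0.0594]
ee_rot: [3.142, 0.0, 0.17]
force: [0.2, 0.3, 0.3]
width: 0.0682
gripper_force: 0.0
```

Released. I'll rise straight up, then move aside to the left for a last look.

Request:
hand_motion(
  ticks=[
    [[0.07,0,0,-0.03,0],[0.07,0,0,-0.07,0],[0.07,0,0,-0.11,0],[0.07,0,0,-0.15,0],[0.07,0,0,-0.18,0],[0.07,0,0,-0.18,0],[0.07,0,-0.04,-0.18,0],[0.07,0,-0.08,-0.18,0],[0.07,0,-0.12,-0.18,0],[0.07,0,-0.16,-0.18,0],[0.07,0,-0.20,-0.18,0],[0.07,0,-0.24,-0.18,0],[0.07,0,-0.28,-0.18,0],[0.07,0,-0.28,-0.18,0],[0.07,0,-0.28,-0.18,0]],
  ],
)

```text
t: 11.98
eef_pos: [0.4029, 0.1466, 0.2393]
ee_rot: [3.142, 0.0, 0.175]
force: [-0.4, -0.1, 0.3]
width: 0.0699
gripper_force: 0.0
```

```bash
python3 -c "
from h import *
a=viewer.grab_frame('scene')[100:280,150:550,::-1];b=viewer.grab_frame('top')[120:300,150:550,::-1]
cv2.imwrite('pics/f.png',cv2.resize(np.vstack([a,b]),None,fx=1.6,fy=1.6))"
```

```text
(no output)
```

View pics/f.png

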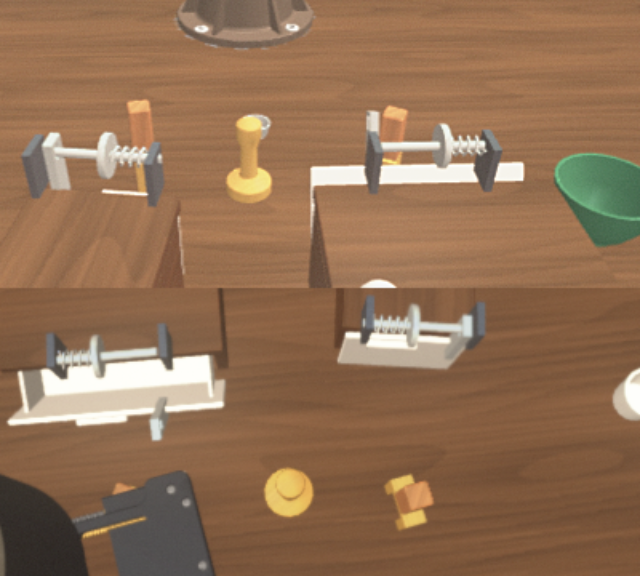

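The wide bin stands open, with its lug out at (157,418). The narrow bin is shut, and the fork stands upright on the board at (408,500). Nothing touches the robot.

```bash
python3 -c "
from station import arm, viewer
print(arm.job_done())"
```

```text
the job is handed in; nothing more can be done
None
```

The job is handed in: the fork pushed the wide bin's collar until the bin sprang open, the narrow bin stayed shut, and the fork stands upright on the board again, at about 12 s on the robot's clock; the verdict was not printed.

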